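# Load dried handle blanks from the drying box into the clamp block

## Robot

A 6-joint arm with a two-finger parallel gripper is mounted at the origin on the work surface. World frame = base frame: x ahead of the robot, y to its left, z up, the work surface at z = 0. Lengths are in m, angles in rad, forces in N, time in s.
With the tool pointing down it reaches from about 0.35 to 0.725 m from the base axis. Payload 6 kg.
Tool frame: the origin (TCP) lies at the very end of the fingers, on their centre line; the grasp point (between the pads) lies env.pinch_z behind it (env.pinch_z is the distance from the TCP to the grasp point, in m); z points along the fingers, x is the direction in which the jaws open and shut, and the axes are right-handed (so a half turn about z gives the same grasp; the last joint's range is limited). The gripper opens to 85 mm and grips with 20 to 120 N. Pads are 22 mm wide; open, the fingers measure 114 mm over their backs; the gripper's body (76 mm by 85 mm) begins 54 mm behind the grasp point. The pads swing forward as they close: fully open they stand 13 mm farther back than shut.
Start: joints at [1.631, 0.04, 0.085, 0, -1.615, -0.334], TCP at [0.162, 0.578, 0.231] pointing down, gripper open.
Joint ranges: [-2.56, 2.56], [-1.29, 2.01], [-1.08, 1.49], [-3.29, 1.98], [-2.81, -0.18], [-2.99, 2.99]. Speed limits (rad/s): [2.57, 2.57, 3.01, 3.14, 3.14, 3.14].

## Interface

Orientations are given as a unit quaternion [w, x, y, z].
In Python, from plant import env, hand, solve_ik, status, optics, workorder gives the robot as it stands. The module is installed in compiled form; this text tells all that it offers. Calls block until the motion is done:
- env.goto(position, orientation): joint-space move of the TCP to a pose.
- env.movel(position, rotation=None, v=0.15): straight line of the TCP; rotation=None keeps the orientation; v is the mean speed in m/s.
- env.move_j(angles): joint-space move.
- hand.command_gripper(opening, squeeze=None): opening from 0.0 (shut) to 1.0 (fully open); squeeze is the grip in N (None keeps the last); returns when the fingers have stopped.
- env.hold(seconds).
- solve_ik(position, orientation): joint angles nearest the present ones, or None.
- status.read_state(): the state.
- optics.snapshot(name): name is "scene" or "top" or "wrist"; returns a dict with "pixels" (420x560x3 uint8, red, green, blue), "camera_matrix" (3x3 intrinsics, pixels), "T" (4x4, takes a point from camera to world coordinates); the wrist camera has in their place "mount" (4x4, takes a point from camera to tool coordinates, whose origin is the TCP and whose axes are the tool frame's). Camera axes: x right, y down, z forward; pixel columns grow to the right and rows downward; lengths in m; the calibration is good to about 2 mm. A picture is of the moment at which its call begins: read the wrist's pose just before it. There is no depth.
A pose or a line that the arm cannot do raises env.PlanningError and nothing moves.
- workorder.finish_job(): hands the job in, once; it reports no verdict.
Trained networks look in a picture, given as the dict that the camera call returned (one of the last four; its "shot" number tells which), for a name from the list of things; names that differ only in an ending like _2 or _b are one class to them, and where a whole thing is asked for, a point or a joint stands for the part that bears it (a point fixed in the world has none). Each returns a list of dicts, best first, with "p" (0 to 1); they miss things now and then, are a little off and sometimes report something else, mostly with a low value. They report only what shows in the picture. A call takes as long as a camera call. They do not tell look-alikes from the thing itself.
- optics.find_in(picture, thing): "centre" ([column, row] in pixels, amid what is visible of it).
- optics.masks_of(picture, thing): "mask" (420x560 bool, what is visible of it) and "centre" ([column, row] in pixels, amid what is visible of it).
- optics.mark_of(picture, thing): "centre" ([column, row] in pixels: a listed point, or the origin of a listed thing).
The state is a dict: "time": time; "joint_positions": joint angles; "qvel": joint speeds; "joint_efforts": joint torques, N m; "tcp_pos": TCP position; "tool_rot": TCP orientation; "ft_force": force on the tool from outside, world axes, zero at the start; "wrist_torque": the same for the moment, N m; "width": opening from 0.0 (shut) to 1.0 (fully open).
Only numpy, scipy, OpenCV 4.12 (cv2) and the standard library are available. Lean on these libraries where they do the work, as an engineer would, in place of code of your own. Each camera call takes 0.05 s, during which the arm holds its last target.

## Task

The tool-handle blanks have dried: swing the lever of the clamp block wide open, lift every blank off its pedestal out through the round ports of the drying box, and lay each flat in a channel of its own in the clamp block (any channel), slid fully home so that its round tenon butts against the steel stop. Then swing the lever fully shut over them, and leave the other tools on the bench where they lie.

Things in the scene. Friction and masses are not known exactly. Their poses are not given: they have to be found in the camera images.
- drying_box: fixed plywood drying box, 190 deep (x) x 480 wide (y) mm. Origin: centre of its underside; +x away from the robot. Its upper face, 10 mm thick, slopes 15 degrees, rising to +x: top edges 102 mm (front) and 158 mm (rear) above the bench. In it three round ports, 140 mm across, at x = 0, y = +155, 0, -155 mm; under the middle of each a pedestal with a dish that may hold a blank
- port0 (a point): middle of the left port, 130 mm above the bench, on the face's upper surface; axes as the box. The dish under each port is level, inside 100 (x) x 66 (y) mm, its floor 70 mm above the bench, its rim 8 mm high
- port1 (a point): middle of the middle port, the same
- port2 (a point): middle of the right port, the same
- block: fixed clamp block: wooden slab 190 (x) x 300 (y) x 20 mm. Origin: at its underside, below the middle of the channels; +x away from the robot, towards the stop. Three channels along x at y = +80, 0, -80 mm, floor 20 mm above the bench, across them the upright steel stop, its face at x = +45 mm, top 46 mm above the bench. A blank slid home has its centre at x = 0, 37 mm above the bench
- seat0 (a point): floor of the left channel (y = +80 mm) below the centre of a blank that is home; axes as the block. Each channel is 42 mm wide between two ribs 8 mm wide and 8 mm high that run from x = -40 to +35 mm
- seat1 (a point): the same for the middle channel (y = 0)
- seat2 (a point): the same for the right channel (y = -80 mm)
- lever (a joint): angle of the clamp lever, rad: 0 = shut (level, at its stop); grows to 1.75 as it opens, swinging up and away from the robot. Steel bail hinged along the block's y; stays where it is left (0.3 N m of friction, 0.25 kg). Shut, its cross bar lies at block x = -36 to -62 mm, 4 mm above the blanks, with a lip hanging behind their butt ends (x = -49 mm, down to 33 mm above the bench): it shuts only if all are home
- lever_grip (a point): middle of the lever's wooden grip: 60 mm long (along the lever), 24 mm wide (along the block's y), 18 mm thick, 185 mm from the hinge; at the lever's right end. Shut, it is 65 mm above the bench at block x = -100, y = -130 mm
- lever_hinge (a point): point on the lever's hinge axis (parallel to the block's y), in the plane of the grip: block x = +85, y = -130 mm, 65 mm above the bench
- blank0: handle blank of pale wood, 90 g or so, 90 mm long: square bar 70 x 34 x 34 mm with a round tenon 20 mm in diameter and 20 mm long on its +x end. Origin: its centre (45 mm from either end, 17 mm above what it lies on); x along its length towards the tenon. Two or three blanks are present
- blank1: handle blank of pale wood, 90 g or so, 90 mm long: square bar 70 x 34 x 34 mm with a round tenon 20 mm in diameter and 20 mm long on its +x end. Origin: its centre (45 mm from either end, 17 mm above what it lies on); x along its length towards the tenon. Two or three blanks are present
- blank2: handle blank of pale wood, 90 g or so, 90 mm long: square bar 70 x 34 x 34 mm with a round tenon 20 mm in diameter and 20 mm long on its +x end. Origin: its centre (45 mm from either end, 17 mm above what it lies on); x along its length towards the tenon. Two or three blanks are present
- blank0_tenon (a point): end of the tenon of blank0, 45 mm along x from its centre
- blank1_tenon (a point): end of the tenon of blank1, 45 mm along x from its centre
- blank2_tenon (a point): end of the tenon of blank2, 45 mm along x from its centre
- mallet: bystander, not to be disturbed: wooden mallet, head 140 x 60 x 60 mm, handle 150 mm
- gouge_a: bystander, not to be disturbed: carving gouge, 230 mm long, wooden handle
- gouge_b: bystander, not to be disturbed: carving gouge, 230 mm long
- gouge_c: bystander, not to be disturbed: carving gouge, 230 mm long, in front of the robot
- oil_bottle: bystander, not to be disturbed: amber glass bottle, 64 mm in diameter, 150 mm tall
- log_slice: bystander, not to be disturbed: round slice of a log, 130 mm in diameter, 35 mm thick
- offcut: bystander, not to be disturbed: board offcut 190 x 50 x 22 mm
Not all that is in view belongs to the job. What is shaped like the blank0 but green is not meant.

How it is judged:
By the outcome, as a careful person would: the job done as asked, in the order asked, and still so for the second after the job is handed in, with the robot touching nothing.
Of blank0, blank1, blank2 only 2 to 3 are there at a start; the rules pass over those that are not, and their reading is None.
At some moment in a run one of blank0, blank1, blank2 may be knocked a few centimetres aside while the robot is not near it.
Once in a run the grip may slacken for a moment while it holds something.
It also fails if it takes over 210 s, if anything falls off the work surface, if the arm or the gripper's body presses on something with over 40 N, if the wrist force passes 120 N, or if a joint passes its speed limit or range.

## Working session

There is one attempt and no reset: what is moved stays moved. The work goes in short steps, each a Python script; the robot and the scene stay as the last script left them, time stands still between calls to the robot, and variables do not carry over. Pictures are saved under pics/ and viewed, and the job is handed in when it is done.

```bash
mkdir -p pics; ls; python3 - <<'E'
from plant import env, hand, solve_ik, status, optics, workorder
import cv2, numpy as np
print(env.pinch_z)
for n in ("scene","top","wrist"):
    p=optics.snapshot(n); cv2.imwrite(f"pics/{n}0.png",p["pixels"][:,:,::-1])
    print(n,p["camera_matrix"].tolist(),p.get("T",p.get("mount")).round(4).tolist(),p["shot"])
    for t in ("blank0","drying_box","block","port0","port1","port2","seat0","seat1","seat2","lever_grip","lever_hinge","mallet","oil_bottle"):
        try:
            r=optics.mark_of(p,t); print(t,[(np.round(a["centre"],1).tolist(),round(a["p"],2)) for a in r])
        except Exception as e: print(t,e)
print(status.read_state())
E
```

```text
pics
0.0187
scene [[434.1641409458865, 0.0, 285.9163386170391], [0.0, 434.1641409458865, 214.9191907333626], [0.0, 0.0, 1.0]] [[0.2265, 0.7326, -0.6419, 1.5645], [0.974, -0.1748, 0.1442, -0.2121], [-0.0066, -0.6579, -0.7531, 1.306], [0.0, 0.0, 0.0, 1.0]] 1
blank0 [([407.8, 164.9], 0.68), ([374.6, 177.1], 0.66), ([331.2, 226.3], 0.56), ([240.9, 201.3], 0.56), ([423.7, 185.8], 0.49), ([247.7, 297.9], 0.39)]
drying_box [([349.4, 216.9], 0.66)]
block [([223.0, 243.7], 0.75)]
port0 [([350.3, 192.4], 0.67), ([376.3, 169.4], 0.57), ([331.2, 220.1], 0.56)]
port1 [([350.3, 192.4], 0.67), ([376.3, 169.4], 0.57), ([331.2, 220.1], 0.56)]
port2 [([350.3, 192.4], 0.67), ([376.3, 169.4], 0.57), ([331.2, 220.1], 0.56)]
seat0 [([224.5, 239.5], 0.95), ([199.2, 239.8], 0.91), ([246.8, 243.4], 0.82)]
seat1 [([224.5, 239.5], 0.95), ([199.2, 239.8], 0.91), ([246.8, 243.4], 0.82)]
seat2 [([224.5, 239.5], 0.95), ([199.2, 239.8], 0.91), ([246.8, 243.4], 0.82)]
lever_grip [([196.7, 206.8], 0.78)]
lever_hinge [([184.3, 243.2], 0.76)]
mallet [([140.7, 251.2], 0.7), ([335.5, 173.6], 0.39)]
oil_bottle [([301.2, 2
[... 1496 characters left out ...]

oil_bottle []
{'time': 2.1, 'joint_positions': array([ 1.63070787e+00,  4.01898203e-02,  8.48395670e-02, -3.98320703e-07,
       -1.61546517e+00, -3.33680807e-01]), 'qvel': array([ 0.00156841, -0.00040655, -0.00126269, -0.0024184 ,  0.000151  ,
        0.00046793]), 'joint_efforts': array([-1.94043132e-04, -3.67925155e+01,  3.47440445e+01,  6.93297878e+00,
       -1.06316518e-03, -1.06811317e-06]), 'tcp_pos': array([0.16220308, 0.57765986, 0.23128869]), 'tool_rot': array([-5.46657849e-06, -6.04002392e-01,  7.96982503e-01, -7.83086712e-06]), 'ft_force': array([-0.80214404, -0.78640573, -0.52806034]), 'wrist_torque': array([ 0.00495891, -0.00934825, -0.07572925]), 'width': 0.9995758822914005}
```

```bash
python3 - <<'E'
import cv2
a=cv2.imread("pics/top0.png"); cv2.imwrite("pics/top0c.png",cv2.resize(a[110:330,50:480],None,fx=1.85,fy=1.85,interpolation=3))
a=cv2.imread("pics/scene0.png"); cv2.imwrite("pics/scene0c.png",cv2.resize(a[110:350,110:450],None,fx=2.3,fy=2.3,interpolation=3))
E
```

```text
(no output)
```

View pics/top0c.png

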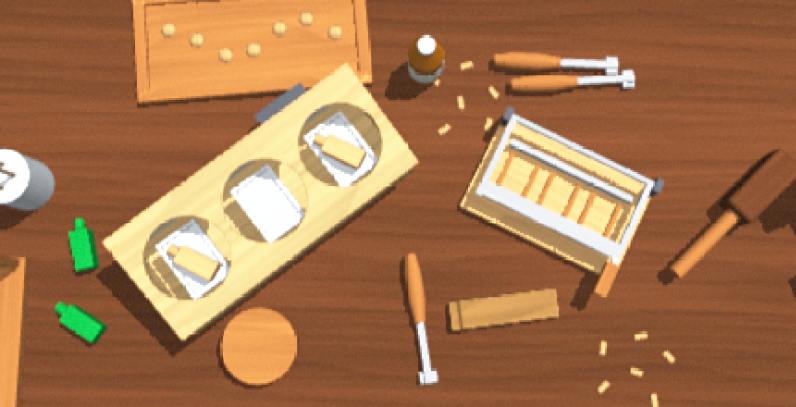

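View pics/scene0c.png

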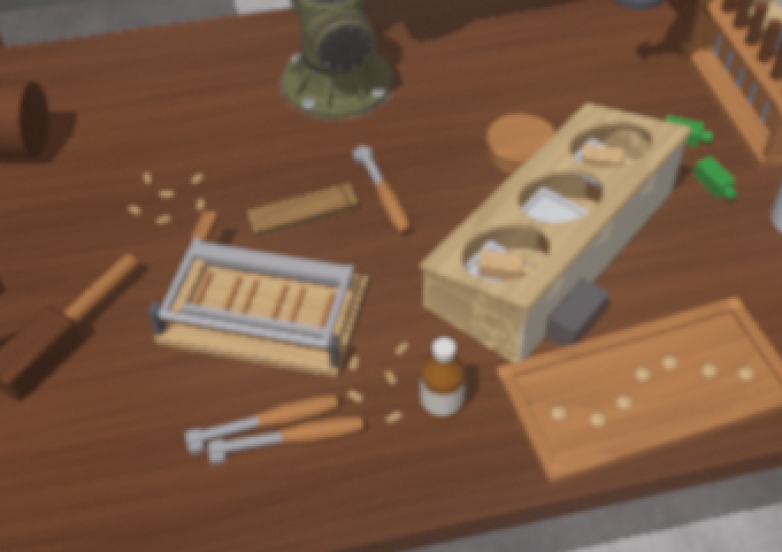

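View pics/wrist0.png

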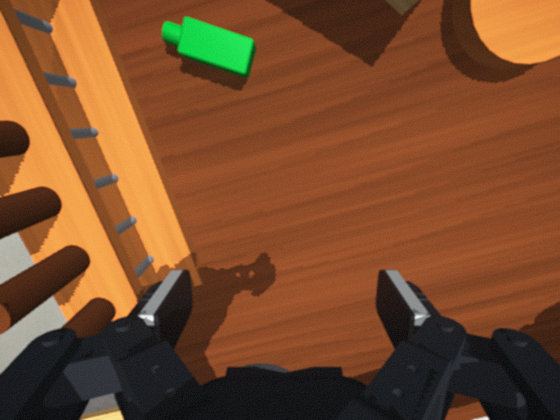

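In the top view, pale blanks lie in the left port at (159,248) and the right port at (234,190). The middle port (190,215) is empty. Look-alikes are the two green pieces at (90,240) and (92,285), which I'm rejecting by colour. The lever grip is at (375,263) and the bail looks shut or nearly so. Next I fit the box, block and lever poses.

```bash
cat > h.py <<'E'
from plant import env, hand, solve_ik, status, optics, workorder
import cv2, numpy as np, itertools
from scipy.spatial.transform import Rotation as R
from scipy.optimize import least_squares
def rq(q): return R.from_quat([q[1],q[2],q[3],q[0]])
def qt(r): a=r.as_quat(); return [a[3],a[0],a[1],a[2]]
def campose(p,st=None):
    if "T" in p: return p["T"]
    T=np.eye(4); T[:3,:3]=rq(st["tool_rot"]).as_matrix(); T[:3,3]=st["tcp_pos"]
    return T@p["mount"]
def snap(n):
    st=status.read_state(); p=optics.snapshot(n); p["C"]=campose(p,st); return p
def proj(p,X):
    X=np.atleast_2d(X); C=p["C"]; c=(X-C[:3,3])@C[:3,:3]; u=c@p["camera_matrix"].T; return u[:,:2]/u[:,2:]
def onz(p,uv,z):
    d=p["C"][:3,:3]@np.linalg.solve(p["camera_matrix"],[uv[0],uv[1],1.]); o=p["C"][:3,3]
    return o+d*(z-o[2])/d[2]
def down(yaw): # tool x axis at world yaw, z down
    return R.from_euler('z',yaw)*R.from_euler('x',np.pi)
def save(p,name,crop=None,f=1):
    a=p["pixels"][:,:,::-1]
    if crop: a=a[crop[1]:crop[3],crop[0]:crop[2]]
    cv2.imwrite(f"pics/{name}.png",cv2.resize(a,None,fx=f,fy=f,interpolation=3))
E
python3 - <<'E'
from h import *
ps=[snap("scene"),snap("top")]
def fit(local,name,n,g0):
    obs=[]
    for p in ps:
        m=[a["centre"] for a in optics.mark_of(p,name) if a["p"]>.4][:n]; print(len(m)); obs.append(m)
    def pts(q): return R.from_euler('z',q[2]).apply(local)+[q[0],q[1],0]
    def res(q):
        r=[]
        for p,m in zip(ps,obs):
            u=proj(p,pts(q)); m=np.array(m)
            best=min((u-m[list(o)] for o in itertools.permutations(range(n))),key=lambda d:(d**2).sum()); r.append(best.ravel())
        return np.concatenate(r)
    s=least_squares(res,g0); print(name,s.x.round(4),np.abs(s.fun).max()); return s.x
box=fit(np.array([[0,.155,.13],[0,0,.13],[0,-.155,.13]]),"port0",3,[*onz(ps[1],[189.7,215.3],.13)[:2],-.5])
bl=fit(np.array([[0,.08,.02],[0,0,.02],[0,-.08,.02]]),"seat0",3,[*onz(ps[1],[350,214.8],.02)[:2],-.5])
# lever
obs=[[a["centre"] for a in optics.mark_of(p,"lever_grip")][0] for p in ps]
def L(a): return R.from_euler('z',bl[2]).apply([.085-.185*np.cos(a),-.13,.065+.185*np.sin(a)])+[bl[0],bl[1],0]
s=least_squares(lambda a:np.concatenate([proj(p,L(a[0]))[0]-o for p,o in zip(ps,obs)]),[.1]); print("lever",s.x,s.fun)
for p,l in ((ps[1],[(234.1,190.7),(159.3,248.2)]),(ps[0],[(331.2,226.3),(374.6,177.1)])):
    for u in l: X=onz(p,u,.087); print(X, R.from_euler('z',-box[2]).apply(X-[box[0],box[1],0]))
np.savez("pose.npz",box=box,bl=bl)
E
```

```text
3
3
port0 [0.5202 0.2837 0.6803] 3.0160797163641746
3
3
seat0 [ 0.5439 -0.219  -0.4389] 2.232634064162255
lever [0.02289663] [ 2.27211138 -0.54882771 -0.0714713  -0.54779577]
[0.61133604 0.15984954 0.087     ] [-0.00705726 -0.15359958  0.087     ]
[0.42743082 0.38741929 0.087     ] [-0.0068755   0.13899072  0.087     ]
[0.61730548 0.16920154 0.087     ] [ 0.00346594 -0.1500844   0.087     ]
[0.4113319  0.41449155 0.087     ] [-0.00236145  0.17016292  0.087     ]
```

```bash
cat >> h.py <<'E'
try:
    _P=np.load("pose.npz"); box,bl=_P["box"],_P["bl"]
except Exception: pass
def B(v,b=None):
    b=bl if b is None else b
    return R.from_euler('z',b[2]).apply(v)+[b[0],b[1],0]
def lev(a,r=.185): return B([.085-r*np.cos(a),-.13,.065+r*np.sin(a)])
E
python3 - <<'E'
from h import *
# orientation: tool x along +-block y, tilt t about block y
def ori(t,s): return R.from_euler('z',bl[2])*R.from_euler('y',t)*down(s*np.pi/2).__class__.from_matrix((R.from_euler('z',s*np.pi/2)*R.from_euler('x',np.pi)).as_matrix())
for s in (1,-1):
  for t in (0,-.3,-.6,.3):
    out=[]
    for a in (0,.4,.8,1.2,1.5,1.72):
        o=ori(t,s); q=solve_ik(lev(a)+o.apply([0,0,env.pinch_z]),qt(o)); out.append(None if q is None else np.round(q,2).tolist())
    print(s,t,o.apply([0,0,1]).round(2),[x is not None for x in out],out[0],out[-1], o.apply([0,1,0]).round(2))
E
```

```text
1 0 [ 0. -0. -1.] [True, True, True, True, True, True] [-0.23, -0.19, -0.47, 0.0, -1.29, -1.78] [-0.29, 0.32, 0.4, 0.0, -1.65, -1.72] [ 0.91 -0.42  0.  ]
1 -0.3 [ 0.27 -0.13 -0.96] [True, True, True, True, True, True] [-0.17, -0.49, -0.76, 0.09, -1.01, -1.87] [-0.27, 0.06, 0.06, 0.05, -1.27, -1.75] [ 0.86 -0.41  0.3 ]
1 -0.6 [ 0.51 -0.24 -0.83] [False, True, True, True, True, True] None [-0.24, -0.17, -0.27, 0.14, -0.88, -1.82] [ 0.75 -0.35  0.56]
1 0.3 [-0.27  0.13 -0.96] [True, True, True, True, True, True] [-0.27, 0.08, -0.22, -0.05, -1.56, -1.74] [-0.31, 0.62, 0.78, -0.04, -2.03, -1.71] [ 0.86 -0.41 -0.3 ]
-1 0 [-0.  0. -1.] [True, True, True, True, True, True] [-0.23, -0.19, -0.47, 0.0, -1.29, 1.36] [-0.29, 0.32, 0.4, 0.0, -1.65, 1.43] [-0.91  0.42  0.  ]
-1 -0.3 [ 0.27 -0.13 -0.96] [True, True, True, True, True, True] [-0.17, -0.49, -0.76, 0.09, -1.01, 1.27] [-0.27, 0.06, 0.06, 0.05, -1.27, 1.39] [-0.86  0.41 -0.3 ]
-1 -0.6 [ 0.51 -0.24 -0.83] [False, True, True, True, True, True] None [-0.24, -0.17, -0.27, 0.14, -0.88, 1.32] [-0.75  0.35 -0.56]
-1 0.3 [-0.27  0.13 -0.96] [True, True, True, True, True, True] [-0.27, 0.08, -0.22, -0.05, -1.56, 1.41] [-0.31, 0.62, 0.78, -0.04, -2.03, 1.43] [-0.86  0.41  0.3 ]
```

```bash
cat >> h.py <<'E'
def ori(yaw,t=0,s=1): return R.from_euler('z',yaw)*R.from_euler('y',t)*R.from_euler('z',s*np.pi/2)*R.from_euler('x',np.pi)
E
python3 - <<'E'
from h import *
p=status.read_state()["tcp_pos"].copy(); p[2]=.32
o=ori(bl[2])
env.goto(lev(0)+[0,0,.22]-o.apply([0,.06,0]),qt(o))
w=snap("wrist"); save(w,"w1")
for n in ("lever_grip","lever_hinge","seat0"):
    r=optics.mark_of(w,n)
    print(n,[(np.round(a["centre"],1).tolist(),round(a["p"],2)) for a in r])
print(proj(w,[lev(0),lev(0,0),B([0,.08,.02]),B([0,0,.02]),B([0,-.08,.02])]).round(1))
E
```

```text
lever_grip [([285.7, 234.8], 0.56), ([429.3, 290.4], 0.47)]
lever_hinge [([281.7, 358.5], 0.57), ([369.1, 286.6], 0.36)]
seat0 [([315.5, 288.2], 0.97), ([372.4, 290.3], 0.74), ([428.8, 288.3], 0.67)]
[[283.4 232.9]
 [283.4 357.3]
 [427.9 286.7]
 [372.9 286.7]
 [317.8 286.7]]
```

View pics/w1.png

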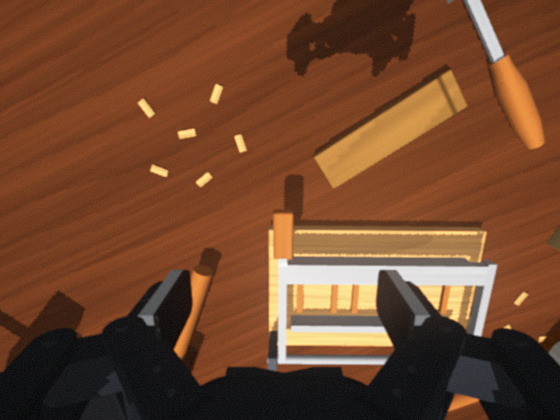

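```bash
python3 - <<'E'
from h import *
o=ori(bl[2]); q=qt(o); pz=o.apply([0,0,env.pinch_z])
hand.command_gripper(.65,30)
env.movel(lev(0)+pz+[0,0,.08],q,v=.25)
env.movel(lev(0)+pz,q,v=.12)
hand.command_gripper(0.0,30)
st=status.read_state(); print(st["width"]*85,st["ft_force"],st["time"])
for a in np.arange(.1,1.0,.1):
    t=0
    env.movel(lev(a)+pz,q,v=.1)
    st=status.read_state(); print(round(a,2),st["width"].round(3),st["ft_force"].round(1),st["wrist_torque"].round(2))
    if np.linalg.norm(st["ft_force"])>35: break
E
```

```text
23.837192169033145 [-1.79092543 -4.35903514  2.83974943] 8.175Traceback (most recent call last):
  File "<stdin>", line 11, in <module>
AttributeError: 'float' object has no attribute 'round'
```

```bash
python3 - <<'E'
from h import *
o=ori(bl[2]); q=qt(o); pz=o.apply([0,0,env.pinch_z])
for a in np.arange(.2,1.75,.1):
    env.movel(lev(a)+pz,q,v=.1)
    st=status.read_state(); print(round(a,2),round(st["width"],3),st["ft_force"].round(1),st["wrist_torque"].round(2))
    if np.linalg.norm(st["ft_force"])>35: break
print(st["time"])
p=snap("scene"); save(p,"s2",(110,110,450,350),2.3)
E
```

```text
0.2 0.276 [-2.8 -6.  -0.3] [-1.95  0.75 -0.18]
0.3 0.273 [-3.1 -5.2  0. ] [-1.76  1.13 -0.21]
0.4 0.274 [-4.7 -4.9  0. ] [-1.5   1.46 -0.23]
0.5 0.271 [-4.7 -3.8 -0.7] [-1.48  1.64 -0.17]
0.6 0.277 [-5.9 -4.4  0.5] [-1.47  1.71 -0.17]
0.7 0.277 [-4.3 -5.5  1. ] [-1.64  1.58 -0.13]
0.8 0.275 [-4.3 -5.   0.1] [-1.67  1.58 -0.15]
0.9 0.278 [-3.7 -5.3 -0.3] [-1.87  1.52 -0.12]
1.0 0.279 [-3.4 -6.6 -0.4] [-1.9   1.63 -0.06]
1.1 0.282 [-4.4 -6.3 -0.8] [-2.1   1.5  -0.04]
1.2 0.272 [-5.  -6.8  0.5] [-2.08  1.71 -0.06]
1.3 0.274 [-4.3 -7.7  0.5] [-2.09  1.75  0.  ]
1.4 0.272 [-5.1 -6.3  0.1] [-2.19  1.79 -0.  ]
1.5 0.272 [-3.9 -7.4  1.3] [-2.28  1.69  0.05]
1.6 0.275 [-3.5 -7.6  1.2] [-2.44  1.54  0.05]
1.7 0.273 [-3.  -7.6  1.3] [-2.57  1.38  0.07]
13.8417
```

View pics/s2.png

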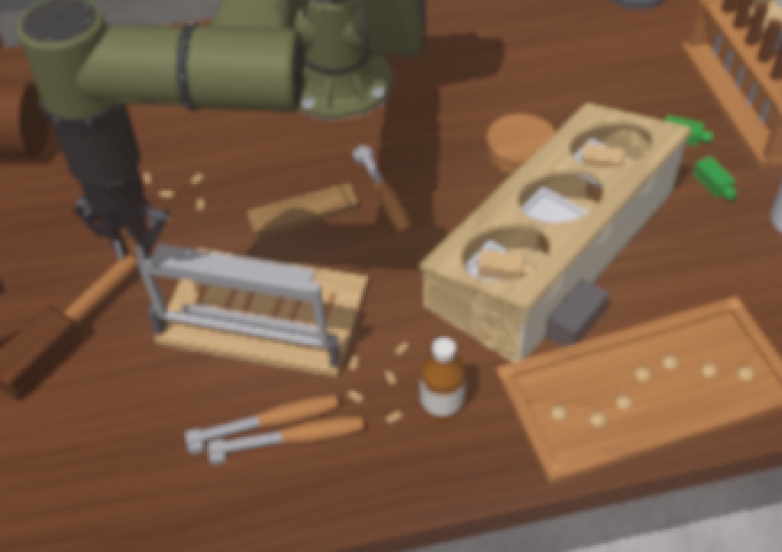

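```bash
python3 - <<'E'
from h import *
o=ori(bl[2]); q=qt(o); pz=o.apply([0,0,env.pinch_z])
env.movel(lev(1.745)+pz,q,v=.1)
print(status.read_state()["ft_force"])
hand.command_gripper(.65)
env.movel(lev(1.745)+pz+[0,0,.09],q,v=.2)
env.goto(B([-.10,0,.22]),q)
w=snap("wrist"); save(w,"w2"); t=snap("top");save(t,"t2",(50,110,480,330),1.85); s=snap("scene")
m=sorted([a["centre"] for a in optics.mark_of(w,"seat0") if a["p"]>.4],key=lambda c:c[0]); print(m)
loc=np.array([[0,-.08,.02],[0,0,.02],[0,.08,.02]])
print(proj(w,B(loc)))
if len(m)==3:
    f=lambda x: (proj(w,B(loc,x))-m).ravel()
    r=least_squares(f,bl); print(bl,r.x,np.abs(r.fun).max())
    np.savez("pose_new.npz",bl=r.x)
for P in (s,t):
    o1=[(a["centre"],a["p"]) for a in optics.mark_of(P,"lever_grip")][:2]; print(o1, proj(P,[lev(1.5),lev(1.745)]))
E
```

```text
[-3.70161263 -8.48826162  0.98513318]
[[210.2, 272.6], [281.8, 271.3], [350.7, 274.2]]
[[217.62705973 269.48257166]
 [284.10425255 269.42596857]
 [350.60493147 269.36934549]]
[ 0.54392873 -0.21903328 -0.43894329] [ 0.54603012 -0.224258   -0.45298595] 4.409533387747842
[([168.0, 216.7], 0.64), ([386.1, 181.4], 0.39)] [[172.00810934 209.34001738]
 [166.85132952 220.0733843 ]]
[([420.8, 194.9], 0.78), ([329.8, 203.6], 0.52)] [[415.87789459 202.96701812]
 [421.95620345 188.99833584]]
```

View pics/w2.png

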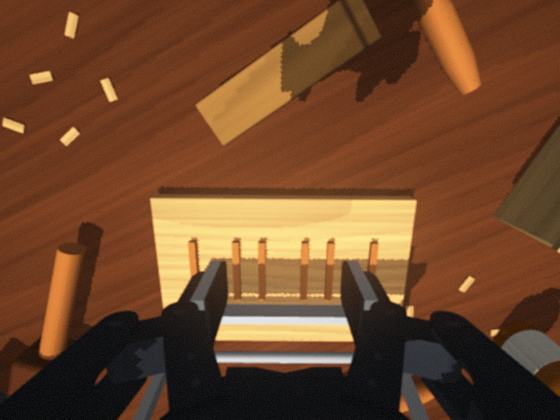

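View pics/t2.png

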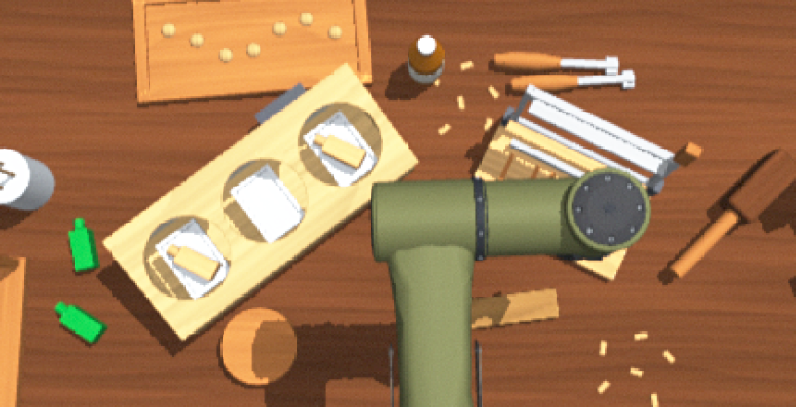

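```bash
python3 - <<'E'
from h import *
o=ori(bl[2]); q=qt(o)
hand.command_gripper(0)
env.movel(B([.04,-.13,.30]),q,v=.25)
env.movel(B([.04,-.13,.228]),q,v=.2)
for i in range(30):
    x=.045+.004*i
    env.movel(B([x,-.13,.228]),q,v=.06)
    f=R.from_euler('z',-bl[2]).apply(status.read_state()["ft_force"])
    if i%3==0: print(round(x,3),f.round(1))
    if f[0]<-14: print("stop",x,f); break
env.movel(B([.04,-.13,.24]),q,v=.15)
env.movel(B([-.04,-.05,.30]),q,v=.25)
t=snap("top"); s=snap("scene")
for P in (s,t):
    o1=[(a["centre"],round(a["p"],2)) for a in optics.mark_of(P,"lever_grip")][:2]; print(o1, proj(P,[lev(1.5),lev(1.745)]))
env.goto(B([-.10,0,.25]),q)
w=snap("wrist"); save(w,"w3"); save(w,"w3c",(130,160,450,330),2.45)
pts=np.array([[-.04,y,.028] for y in (-.105,-.055,-.025,.025,.055,.105)]+[[.035,y,.028] for y in (-.105,-.055,-.025,.025,.055,.105)]); print(proj(w,B(pts)).round(1).tolist())
print(status.read_state()["time"])
E
```

```text
0.045 [-0.5  0.1 -0.5]
0.057 [ 0.1 -0.7 -0.1]
0.069 [-0.6  1.1 -0.6]
0.081 [0.1 0.6 0.2]
0.093 [-0.5  0.1  0.1]
stop 0.101 [-20.03517757   3.74354504   6.12995592]
[([161.6, 220.7], 0.69), ([341.9, 229.3], 0.34)] [[172.00810934 209.34001738]
 [166.85132952 220.0733843 ]]
[] [[415.87789459 202.96701812]
 [421.95620345 188.99833584]]
[[198.7, 232.8], [239.3, 232.8], [263.7, 232.8], [304.3, 232.8], [328.7, 232.8], [369.3, 232.8], [203.3, 287.0], [241.7, 287.0], [264.8, 287.0], [303.2, 287.0], [326.3, 287.0], [364.7, 287.0]]
24.2417
```

View pics/w3c.png

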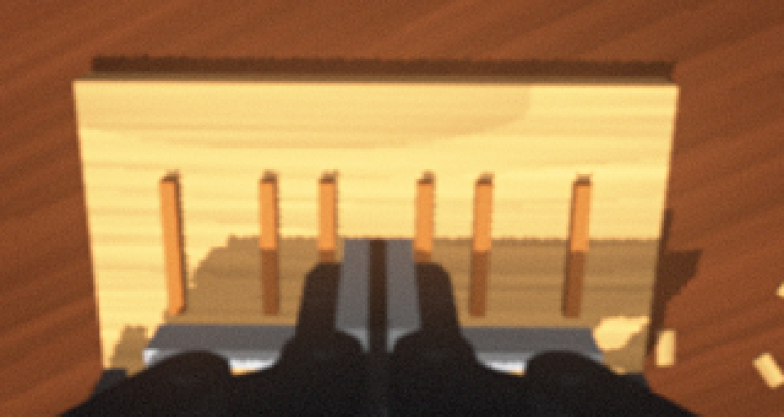

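```bash
python3 - <<'E'
from h import *
w=snap("wrist")
obs=[]; 
for c,r in zip((170,268.5,328.5,426,484,582),(178,179,180,181,181.5,182.5)): obs.append((c/2.45+130-.3,r/2.45+160-.3))
obs.append((175/2.45+129.7,312/2.45+159.7)); obs.append((572/2.45+129.7,317/2.45+159.7))
pts=np.array([[-.04,y,.028] for y in (-.105,-.055,-.025,.025,.055,.105)]+[[.035,-.105,.028],[.035,.105,.028]])
r=least_squares(lambda x:(proj(w,B(pts,x))-obs).ravel(),bl); print(bl,r.x,r.fun.round(1))
np.savez("pose.npz",box=box,bl=r.x); print(B([0,0,0],r.x),B([0,0,0]))
E
```

```text
[ 0.54392873 -0.21903328 -0.43894329] [ 0.54500838 -0.22141708 -0.45403535] [-0.9  0.  -0.6  0.2 -0.7  0.1 -0.   0.2  0.6  0.3  1.   0.4  0.8 -0.6
 -0.2 -0.6]
[ 0.54500838 -0.22141708  0.        ] [ 0.54392873 -0.21903328  0.        ]
```

```bash
python3 - <<'E'
from h import *
for X,yaw in ((np.array([.614,.163,.2]),1.3),(np.array([.42,.4,.2]),1.0)):
    for s in (1,-1):
        q=solve_ik(X,qt(ori(yaw,0,s))); print(s,None if q is None else q.round(2))
hand.command_gripper(.65)
cur=status.read_state()["tcp_pos"]
o=ori(box[2]); 
env.movel(B([-.1,0,.34]),v=.3)
X=B([0,-.155,.10],box); env.goto(X+[0,0,.20]-o.apply([0,.06,0]),qt(o))
w=snap("wrist"); save(w,"w4")
for n in ("blank0","blank0_tenon","port0"): print(n,[(np.round(a["centre"],1).tolist(),round(a["p"],2)) for a in optics.mark_of(w,n)])
ms=optics.masks_of(w,"blank0"); print([(m["p"],m["centre"],m["mask"].sum()) for m in ms])
print(proj(w,[B([0,-.155,.13],box)]))
E
```

```text
1 [ 0.57  0.13  0.13  0.   -1.56 -0.84]
-1 [ 0.57  0.13  0.13  0.   -1.56  2.3 ]
1 [ 1.11 -0.01 -0.03  0.   -1.56 -1.68]
-1 [ 1.11 -0.01 -0.03  0.   -1.56  1.46]
blank0 [([541.4, 233.7], 0.94), ([285.7, 232.7], 0.85)]
blank0_tenon [([549.5, 265.0], 0.91)]
port0 [([425.0, 247.9], 0.76), ([284.5, 249.2], 0.6)]
[(0.97, [284.8, 229.1], np.int64(2216)), (0.73, [538.8, 225.8], np.int64(2590)), (0.27, [86.1, 55.9], np.int64(19292))]
[[284.49613432 249.49763566]]
```

View pics/w4.png

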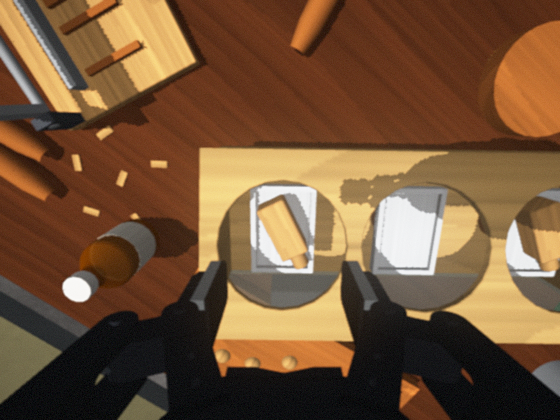

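```bash
cat >> h.py <<'E'
from scipy.optimize import minimize
_bar=np.array(list(itertools.product((-.045,.025),(-.017,.017),(-.017,.017))))
_ten=np.array([[x,.01*np.cos(a),.01*np.sin(a)] for x in (.025,.045) for a in np.arange(0,6.28,.4)])
def render(p,pose,zc,ss=4):
    m=np.zeros((420*ss,560*ss),np.uint8)
    for pts in (_bar,_ten):
        u=proj(p,R.from_euler('z',pose[2]).apply(pts)+[pose[0],pose[1],zc])
        cv2.fillConvexPoly(m,cv2.convexHull(((u+.5)*ss).round().astype(np.int32)),255)
    return cv2.resize(m,(560,420),interpolation=cv2.INTER_AREA)/255.
def fitblank(p,mask,zc,yaw0=None):
    mk=mask.astype(float); c=np.argwhere(mask).mean(0)[::-1]; X=onz(p,c,zc)
    best=None
    for y0 in (np.arange(0,6.28,.4) if yaw0 is None else [yaw0]):
        f=lambda v:np.abs(render(p,[X[0]+v[0]/100,X[1]+v[1]/100,y0+v[2]],zc)-mk).sum()/mk.sum()
        s=minimize(f,[0,0,0],method="Nelder-Mead",options=dict(initial_simplex=[[0,0,0],[.8,0,0],[0,.8,0],[0,0,.3]],maxiter=70 if yaw0 is None else 150))
        if best is None or s.fun<best[0]: best=(s.fun,np.array([X[0]+s.x[0]/100,X[1]+s.x[1]/100,y0+s.x[2]]))
    if yaw0 is None: return fitblank(p,mask,zc,best[1][2])
    return best
def blankmasks(p): 
    out=[]
    for m in optics.masks_of(p,"blank0"):
        if m["p"]<.4: continue
        col=p["pixels"][m["mask"]].mean(0)
        out.append((m["centre"],m["mask"],col,m["p"]))
    return out
def overlay(p,pose,zc,name,crop=None,f=2.4):
    a=p["pixels"][:,:,::-1].copy(); r=(render(p,pose,zc)>.5).astype(np.uint8)
    cs,_=cv2.findContours(r,0,1)
    if crop: 
        a=a[crop[1]:crop[3],crop[0]:crop[2]]; a=cv2.resize(a,None,fx=f,fy=f,interpolation=3)
        cs=[((c-np.array(crop[:2])+.0)*f).astype(np.int32) for c in cs]
    cv2.drawContours(a,cs,-1,(0,0,255),1); cv2.imwrite(f"pics/{name}.png",a)
E
python3 - <<'E'
from h import *
w=snap("wrist")
bm=[b for b in blankmasks(w) if abs(b[0][0]-285)<40]
for b in bm:
    print(b[0],b[2],b[3]); e,ps=fitblank(w,b[1],.087); print(e,ps, R.from_euler('z',-box[2]).apply([ps[0]-box[0],ps[1]-box[1],0]),ps[2]-box[2])
overlay(w,ps,.087,"o4",(200,150,360,310),3.5); np.save("b2.npy",ps)
E
```

```text
[283.3, 228.2] [219.56132292 181.3128158  117.61460726] 0.67
0.05312221351563134 [0.61533546 0.16283562 7.41904929] [-0.00206985 -0.15379399  0.        ] 6.738751392972706
```

View pics/o4.png

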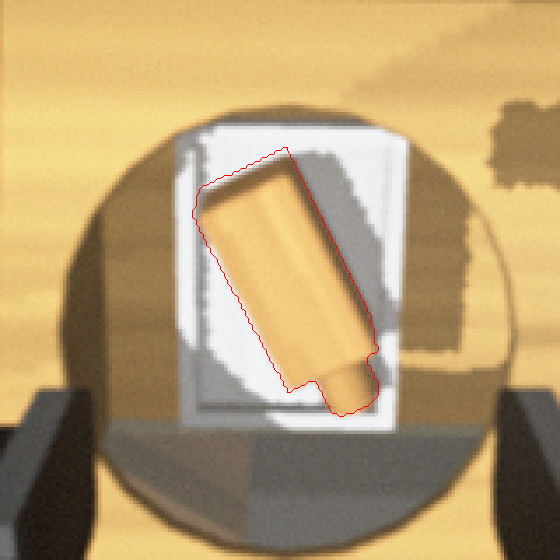

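```bash
cat >> h.py <<'E'
OFF=-.008; HZ=.0115   # grasp offset along blank, TCP above blank bottom
def grasp(ps,opening=.65):
    yaw=(ps[2]+np.pi)%(2*np.pi)-np.pi
    o=ori(yaw); q=qt(o)
    g=R.from_euler('z',yaw).apply([OFF,0,0])+[ps[0],ps[1],0]
    hand.command_gripper(opening,60)
    env.movel(g+[0,0,.30],q,v=.25)
    env.movel(g+[0,0,.19],q,v=.2)
    z=.19
    for z in (.16,.13,.11,.095,.07+HZ):
        env.movel(g+[0,0,z],v=.08)
        f=status.read_state()["ft_force"]
        if np.linalg.norm(f)>12: print("contact",z,f); return False
    hand.command_gripper(0,60)
    s=status.read_state(); print("width mm",s["width"]*85,s["ft_force"].round(1),s["time"]); return True
E
python3 - <<'E'
from h import *
print(grasp(np.load("b2.npy")))
w=snap("wrist"); save(w,"w5")
E
```

```text
width mm 32.64598916298441 [0.4 0.8 1.3] 30.8417
True
```

View pics/w5.png

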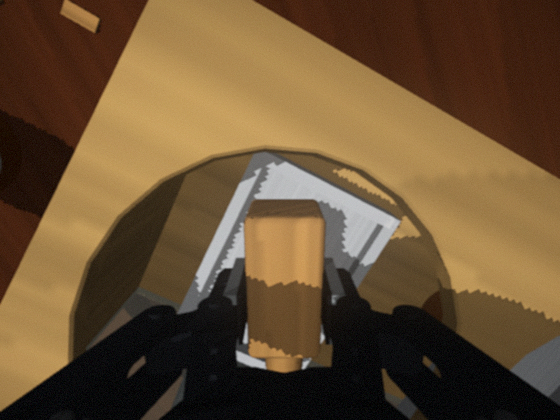

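```bash
cat >> h.py <<'E'
def bframe(v): return R.from_euler('z',-bl[2]).apply(v)
def carry(ysl):
    p=status.read_state()["tcp_pos"].copy(); env.movel([p[0],p[1],.19],v=.12); env.movel([p[0],p[1],.30],v=.2)
    print("w",status.read_state()["width"]*85)
    q=qt(ori(bl[2]))
    env.goto(B([OFF-.025,ysl,.30]),q)
    env.movel(B([OFF-.025,ysl,.12]),q,v=.2)
    print("w",status.read_state()["width"]*85)
def place(ysl):
    f0=bframe(status.read_state()["ft_force"])
    env.movel(B([OFF-.025,ysl,.06]),v=.12)
    for z in np.arange(.045,.020+HZ-.004,-.002):
        env.movel(B([OFF-.025,ysl,z]),v=.04)
        f=bframe(status.read_state()["ft_force"])-f0
        if f[2]>4: break
    print("z",z-HZ,f.round(1))
    z+=.0005
    for x in np.arange(-.023,.008,.002):
        env.movel(B([OFF+x,ysl,z]),v=.04)
        f=bframe(status.read_state()["ft_force"])-f0
        if f[0]<-9: break
    print("x",x,f.round(1),status.read_state()["width"]*85)
E
python3 - <<'E'
from h import *
carry(-.08)
w=snap("wrist"); save(w,"w6"); s=status.read_state()
ps=[*(B([-.025,-.08,0])[:2]),bl[2]]
overlay(w,ps,.12-HZ+.017,"o6",(160,120,400,400),2.1)
E
```

```text
w 32.46065276768861
w 32.63631518846414
```

View pics/o6.png

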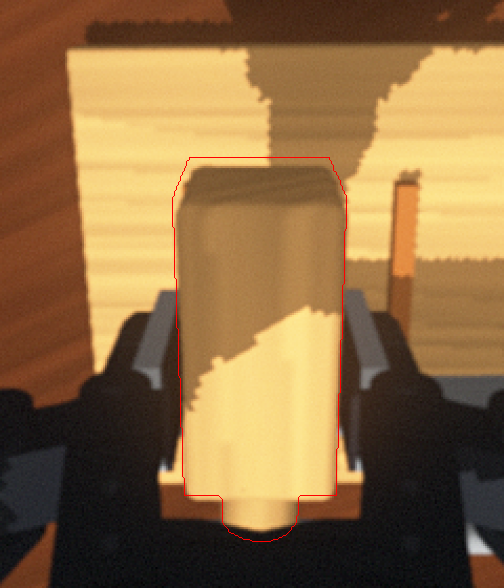

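```bash
python3 - <<'E'
from h import *
place(-.08)
w=snap("wrist"); save(w,"w7",(100,60,500,400),1.9); print(status.read_state()["time"])
E
```

```text
z 0.019499999999999986 [-1.2  0.1  6.4]
x 0.0030000000000000235 [-18.1   2.   16.3] 32.59160578653357
41.8917
```

View pics/w7.png

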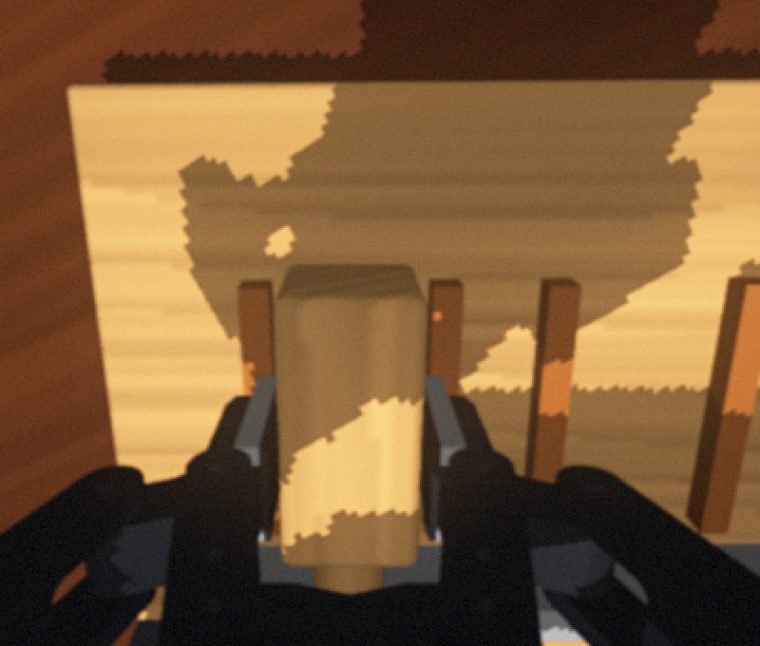

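```bash
cat >> h.py <<'E'
def release(ysl):
    hand.command_gripper(.6)
    p=status.read_state()["tcp_pos"].copy(); env.movel([p[0],p[1],.10],v=.12)
def push(ysl,F=10):
    hand.command_gripper(0)
    q=qt(ori(bl[2]))
    env.movel(B([-.10,ysl,.10]),q,v=.2); env.movel(B([-.085,ysl,.036]),q,v=.15)
    f0=bframe(status.read_state()["ft_force"])
    for x in np.arange(-.08,-.045,.002):
        env.movel(B([x,ysl,.036]),v=.05); f=bframe(status.read_state()["ft_force"])-f0
        if f[0]<-F: break
    print("push x",x,f.round(1))
    env.movel(B([-.09,ysl,.036]),v=.15); env.movel(B([-.10,ysl,.30]),v=.3)
E
python3 - <<'E'
from h import *
release(-.08); push(-.08)
o=ori(bl[2]); env.goto(B([-.10,0,.25]),qt(o))
w=snap("wrist"); save(w,"w8",(130,130,450,370),2.45)
for b in blankmasks(w):
    print(b[0],b[2].round(),b[3]); e,ps=fitblank(w,b[1],.037,bl[2]); print(e,bframe([ps[0]-bl[0],ps[1]-bl[1],0]),ps[2]-bl[2])
print(status.read_state()["time"])
E
```

```text
push x -0.05199999999999998 [-16.4   2.3   9.4]
[215.2, 262.0] [212. 177. 109.] 0.75
0.08081728676354813 [ 0.00109486 -0.08152983  0.        ] -0.025421129302323264
50.4333
```

View pics/w8.png

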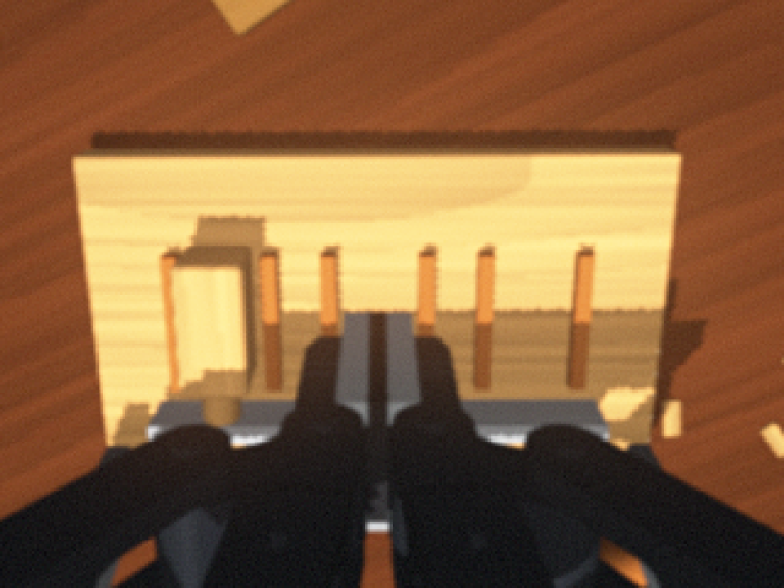

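Blank 1 is home in seat2: it butts the stop with the tenon at crop (222,408), and the fitted centre is x=+1 mm. Now the left port.

```bash
python3 - <<'E'
from h import *
hand.command_gripper(.65)
env.movel(B([-.1,0,.34]),v=.3)
o=ori(box[2]); X=B([0,.155,.10],box); env.goto(X+[0,0,.20]-o.apply([0,.06,0]),qt(o))
w=snap("wrist"); save(w,"w9"); t=snap("top"); save(t,"t9",(50,110,480,330),1.85)
print(proj(w,[B([0,.155,.13],box)]))
for b in blankmasks(w):
    print(b[0],b[2].round(),b[3]); e,ps=fitblank(w,b[1],.087); print(e,ps,R.from_euler('z',-box[2]).apply([ps[0]-box[0],ps[1]-box[1],0]))
    if abs(b[0][0]-284)<70 and e<.2: np.save("b0.npy",ps); overlay(w,ps,.087,"o9",(200,150,360,310),3.5)
E
```

```text
[[284.43628511 248.93947203]]
[435.3, 245.8] [ 27. 127.  39.] 0.74
0.4292801457932571 [0.32362932 0.56904901 7.45577119] [0.0266803  0.34548072 0.        ]
[388.2, 291.2] [24. 90. 30.] 0.61
7.44292994730932 [0.40911555 0.56659412 7.51375624] [0.09159185 0.28979937 0.        ]
[282.6, 227.1] [220. 179. 114.] 0.58
0.11954235525251357 [0.4245585  0.40510404 1.10256147] [0.00201574 0.15454536 0.        ]
```

View pics/w9.png

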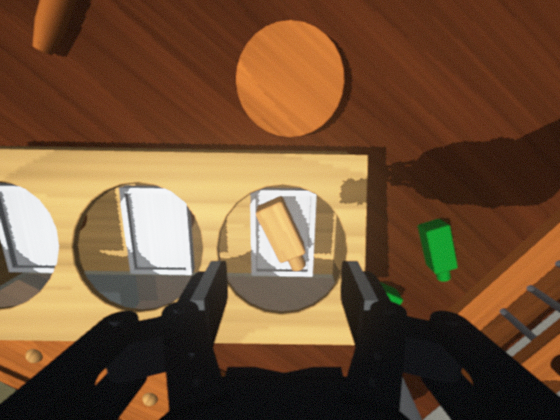

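View pics/t9.png

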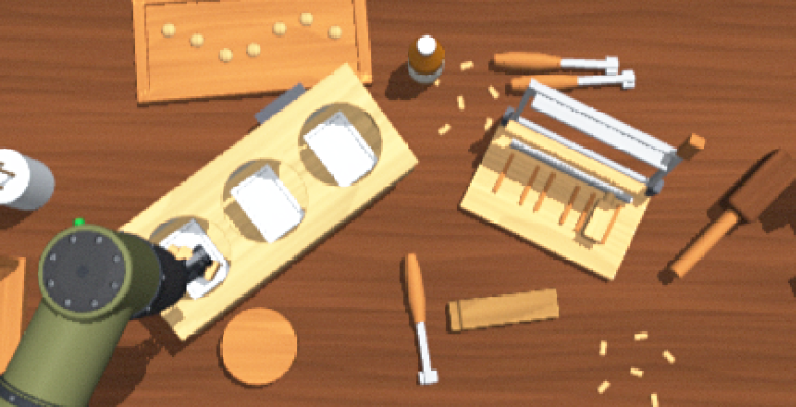

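View pics/o9.png

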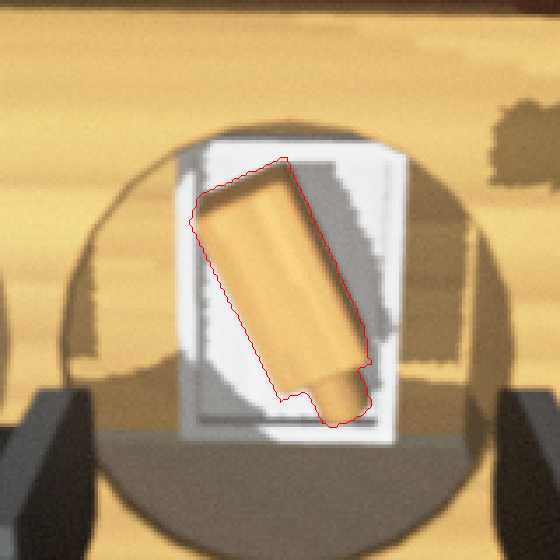

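The pale blank in port 0 (close crop, wrist pixel (283,227)) fits well. The green pieces lie outside the box, and no third pale blank is in view. Grasping.

```bash
python3 - <<'E'
from h import *
if grasp(np.load("b0.npy")):
    carry(.08)
    w=snap("wrist"); save(w,"w10")
    ps=[*(B([-.025,.08,0])[:2]),bl[2]]
    overlay(w,ps,.12-HZ+.017,"o10",(160,120,400,400),2.1)
E
```

```text
width mm 32.38955652507048 [0.1 0.6 1.5] 57.4917
w 32.488656232345065
w 32.68642758165089
```

View pics/o10.png

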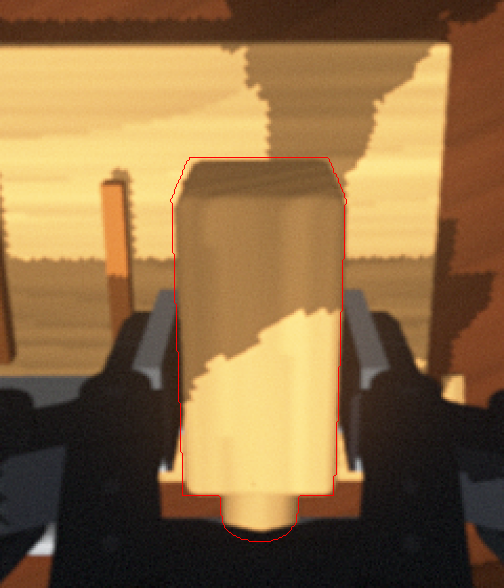

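```bash
python3 - <<'E'
from h import *
place(.08); release(.08); push(.08)
o=ori(bl[2]); env.goto(B([-.10,0,.25]),qt(o))
w=snap("wrist"); save(w,"w11",(130,130,450,370),2.45)
for b in blankmasks(w):
    print(b[0],b[2].round(),b[3]); e,ps=fitblank(w,b[1],.037,bl[2]); print(e,bframe([ps[0]-bl[0],ps[1]-bl[1],0]),ps[2]-bl[2])
print(status.read_state()["time"])
t=snap("top"); save(t,"t11",(50,110,480,330),1.85)
E
```

```text
z 0.019499999999999986 [-0.9 -0.1  5.7]
x 0.0030000000000000235 [-17.    0.7  14.5] 32.64759552111122
push x -0.05399999999999998 [-14.    0.3   7.5]
[218.6, 260.3] [211. 177. 109.] 0.66
0.05768065140395078 [ 0.00181816 -0.08115835  0.        ] -0.020003619676975948
[289.1, 233.1] [220. 183. 113.] 0.64
0.8744300738127899 [-0.05995204 -0.01015385  0.        ] 1.5689000342935528
[349.8, 258.2] [210. 174. 107.] 0.57
0.07133109558135696 [0.00015332 0.07953723 0.        ] 0.011174353552567962
77.0417
```

View pics/w11.png

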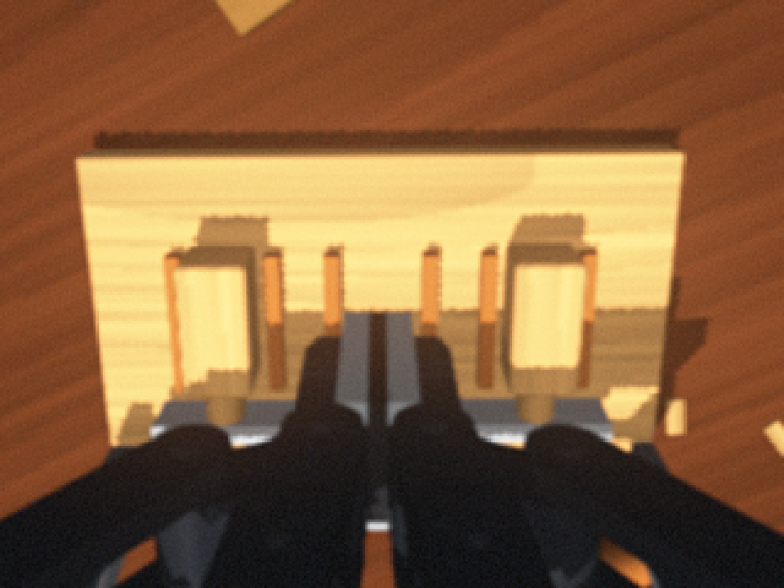

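View pics/t11.png

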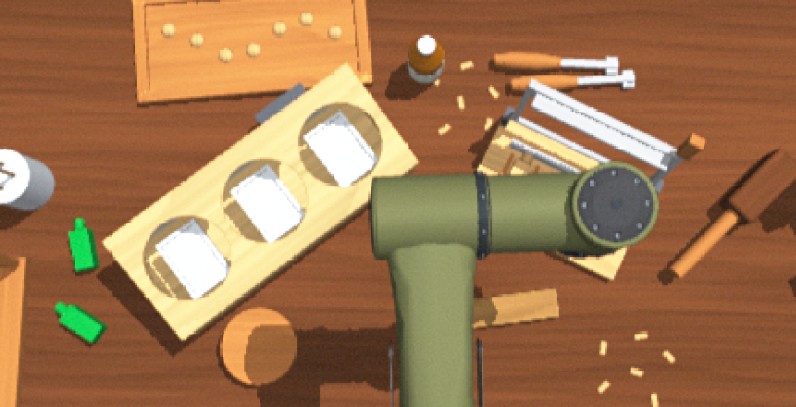

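Both blanks are home, and the third detection at (289,233) is just bare slab. All three dishes are empty, so I'm shutting the lever.

```bash
python3 - <<'E'
from h import *
o=ori(bl[2]); q=qt(o); pz=o.apply([0,0,env.pinch_z])
hand.command_gripper(.75,35)
env.movel(B([-.08,-.1,.34]),q,v=.25)
env.movel(lev(1.75)+pz+[0,0,.09],q,v=.25)
env.movel(lev(1.75)+pz,q,v=.1)
print(status.read_state()["ft_force"])
hand.command_gripper(0,35)
st=status.read_state(); print(st["width"]*85)
for a in [*np.arange(1.65,.1,-.1),.1,.05,.0,-.02]:
    env.movel(lev(a)+pz,q,v=.1)
    st=status.read_state(); print(round(a,2),round(st["width"]*85,1),st["ft_force"].round(1))
    if np.linalg.norm(st["ft_force"])>30: break
print(st["time"])
s=snap("scene"); save(s,"s12",(110,110,450,350),2.3)
E
```

```text
[-0.0103896   0.6236058  -0.55525148]
23.332646569597713
1.65 23.0 [3.2 4.3 2.3]
1.55 23.4 [1.6 5.2 1.8]
1.45 23.5 [1.8 4.9 2.4]
1.35 23.3 [2.2 5.6 2.3]
1.25 23.4 [0.9 5.3 1.1]
1.15 23.7 [1.2 5.5 2.5]
1.05 23.6 [-0.1  5.4  2. ]
0.95 23.3 [-0.   5.5  2.2]
0.85 23.8 [-1.9  4.7  1.5]
0.75 23.5 [-2.2  3.3  1.7]
0.65 23.5 [-3.4  1.6  0.4]
0.55 23.0 [-3.5 -1.4 -0.3]
0.45 23.6 [-3.2 -3.9 -2.2]
0.35 23.6 [-2.9 -4.1 -1.7]
0.25 23.7 [-2.8 -4.2 -2.5]
0.15 23.4 [-2.1 -4.1 -2.4]
0.1 23.9 [-2.5 -5.7 -2.8]
0.05 23.3 [-3.6 -4.8 -1.6]
0.0 23.5 [-3.5 -5.4 -2.4]
-0.02 23.6 [-4.5 -4.1 -2.2]
87.1833
```

View pics/s12.png

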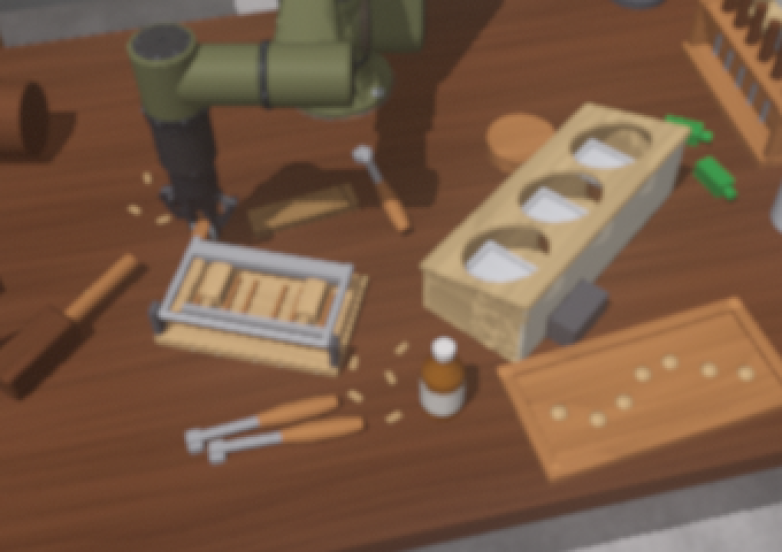

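Nearly shut. I'll release and press down on the grip with shut fingers until it meets the stop.

```bash
python3 - <<'E'
from h import *
o=ori(bl[2]); q=qt(o)
hand.command_gripper(.65)
p=status.read_state()["tcp_pos"].copy()
env.movel([p[0],p[1],.15],v=.15)
hand.command_gripper(0)
g=B([-.10,-.13,0])
env.movel([g[0],g[1],.095],q,v=.15)
f0=status.read_state()["ft_force"]
for z in np.arange(.092,.064,-.0015):
    env.movel([g[0],g[1],z],v=.03); f=status.read_state()["ft_force"]-f0
    print(round(z,4),f.round(1))
    if f[2]>14: break
env.movel([g[0],g[1],.15],v=.15)
env.movel(B([-.16,-.02,.25]),q,v=.25)
w=snap("wrist"); save(w,"w13"); s=snap("scene"); t=snap("top"); save(t,"t13",(50,110,480,330),1.85)
for P in (w,s,t):
    print([(a["centre"],round(a["p"],2)) for a in optics.mark_of(P,"lever_grip")][:2],proj(P,[lev(0),lev(.1)]).round(1).tolist())
print(status.read_state()["time"])
E
```

```text
0.092 [-0.5  0.9 -1.3]
0.0905 [-1.3  0.1 -1.4]
0.089 [-0.9 -0.  -1.1]
0.0875 [-0.3 -0.1 -1.8]
0.086 [-0.5 -0.  -1.6]
0.0845 [-0.6  0.2 -0.6]
0.083 [-1.   1.1 -0.8]
0.0815 [-0.5  0.3 -0.5]
0.08 [ 0.1  0.  -1. ]
0.0785 [-0.2  0.2 -1.2]
0.077 [-0.6 -0.3 -0.5]
0.0755 [ 0.  -0.4 -1. ]
0.074 [-0.7 -0.  -0.1]
0.0725 [-4.5  4.5  7.5]
0.071 [-7.7  6.6 14.6]
[([185.9, 246.2], 0.87)] [[185.5, 244.9], [180.4, 252.4]]
[([201.0, 209.3], 0.72)] [[198.6, 208.8], [197.8, 205.7]]
[] [[377.0, 260.2], [378.4, 259.7]]
95.1083
```

View pics/w13.png

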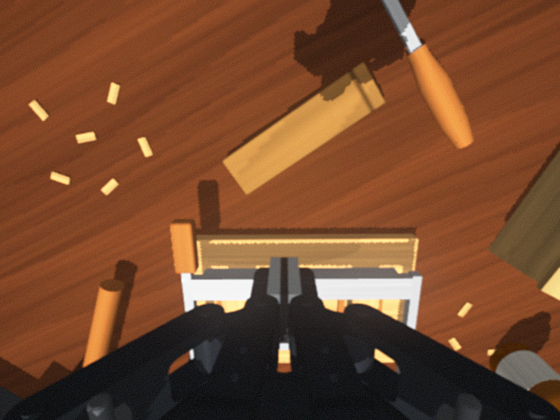

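View pics/t13.png

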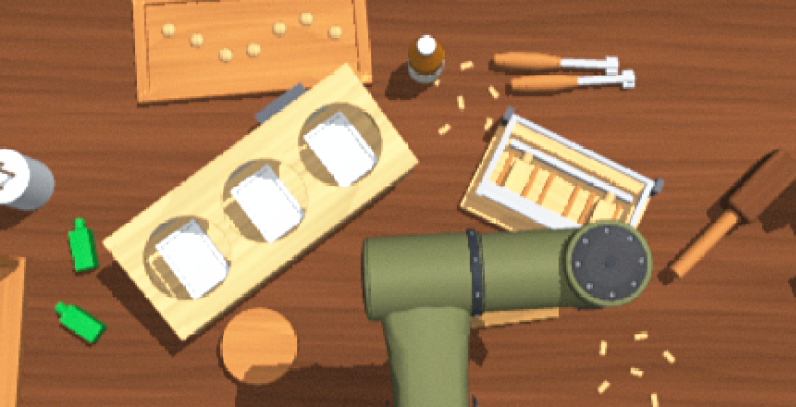

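```bash
python3 - <<'E'
from h import *
env.movel(B([-.16,-.02,.33]),v=.25)
q=status.read_state()["joint_positions"].copy(); q[0]=1.4; env.move_j(q)
t=snap("top"); save(t,"t14",(50,110,480,330),1.85)
print([(np.round(a["centre"],1).tolist(),round(a["p"],2)) for a in optics.mark_of(t,"lever_grip")],proj(t,[lev(0)]))
E
```

```text
[([379.5, 264.9], 0.96)] [[376.98607732 260.2282675 ]]
```

View pics/t14.png

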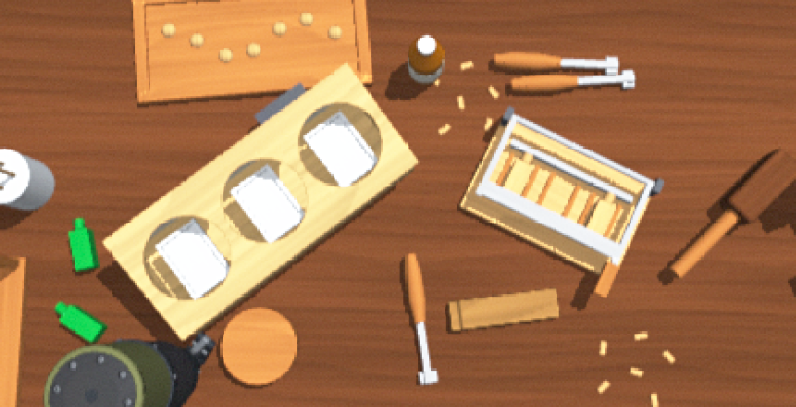

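The final view shows the lever shut, both blanks under the bail, all dishes empty and the other tools where they were.

```bash
python3 - <<'E'
from h import *
print(status.read_state()["time"]); print(workorder.finish_job())
E
```

```text
97.5833
the job is handed in; nothing more can be done
None
```

The job is done and handed in at 97.6 s, inside the 210 s limit. I opened the lever until it met its stop, placed both blanks fully home, and shut the lever over them.

- **Blanks:** Only two blanks were present, in the left and right ports. I put the right-port blank in the right channel and the left-port blank in the left channel. Each was pushed against the steel stop with about 15 N. The wrist-camera fit put their centres within 2 mm of the home position.
- **Lever:** Gripped shut, it met no clear stop, so I pressed down on it with closed fingers. It then resisted firmly (about 15 N) at the height expected for shut.
- **Last checks:** The final overhead picture shows all three dishes empty, both blanks under the bail, and the bystander tools and green pieces where they started.
- **Disagreements:** The detector once reported a blank in the middle of the block, but the picture showed bare wood there. It also missed the lever grip in one overhead picture that the arm partly blocked. In the last overhead picture it marked the grip about 5 pixels from where I expected it. The grip was within about 2 pixels in the wrist and scene views, so I took this as overhead-camera error.

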